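# Square the blanks and hold the clamp valve's override

## Task

Tap the loose stack of four blank plates on the clamping jig until their edges line up and all of them lie against both stops. The valve's coil is not wired yet, so then take the slim straight pin from the tool block, reach it down through the access hole in the valve and press the recessed override button fully down, which brings the clamp down on the squared stack. Finish while still holding the button down with the pin in the gripper, the stack still square, and leave the other things where they are.

Things in the scene. Friction and masses are not known exactly. Their poses are not given: they have to be found in the camera images.
- jig: Clamping jig, fixed on the table: aluminium base plate 190 (x) x 260 (y) x 12 mm, origin under its centre. x points away from the robot, y to its left; turned by up to 0.25 rad. The stack stands on its left part on a black raised bed (60 x 50 mm, top 24 mm above the table), the valve on its right part. The clamp, 75 mm high, stands beyond the corner where the two stops meet.
- stack_home (a point): Centre of where a squared stack stands, at bed-top height (24 mm above the table), axes as the jig; in the jig at x = -15, y = 62 mm. The near (-x) and left (+y) sides are open for tapping: a squared stack overhangs the bed by 10 mm there, so shut fingertips can go down to 16 mm above the table beside the stack. Plates that stay turned come straight when tapped near the ends of an edge.
- far_stop (a point): Middle of the flat face of the far stop, at its foot: a steel bar 46 mm long, square to the jig's x, at x = +35 mm of stack_home, 42 mm high above the table (2 mm higher than the stack). A squared plate's 60 mm far edge lies against it.
- side_stop (a point): Middle of the flat face of the side stop, at its foot: a steel bar 56 mm long, square to the jig's y, at y = -30 mm of stack_home, 42 mm high above the table. A squared plate's 70 mm right edge lies against it.
- plate1_mid (a point): Loose aluminium blank plate 1 of four, counted from the bottom: 70 mm (its x) by 60 mm (its y) by 4 mm, about 50 g, smooth. The point is its centre; squared, it is at x = 0, y = 0, z = 2 mm of stack_home, axes parallel. It starts 6 to 13 mm short of its squared place in both directions (towards -x and +y) and turned by up to 0.1 rad, each plate differently.
- plate2_mid (a point): Loose aluminium blank plate 2 of four, counted from the bottom: 70 mm (its x) by 60 mm (its y) by 4 mm, about 50 g, smooth. The point is its centre; squared, it is at x = 0, y = 0, z = 6 mm of stack_home, axes parallel. It starts 6 to 13 mm short of its squared place in both directions (towards -x and +y) and turned by up to 0.1 rad, each plate differently.
- plate3_mid (a point): Loose aluminium blank plate 3 of four, counted from the bottom: 70 mm (its x) by 60 mm (its y) by 4 mm, about 50 g, smooth. The point is its centre; squared, it is at x = 0, y = 0, z = 10 mm of stack_home, axes parallel. It starts 6 to 13 mm short of its squared place in both directions (towards -x and +y) and turned by up to 0.1 rad, each plate differently.
- plate4_mid (a point): Loose aluminium blank plate 4 of four, counted from the bottom: 70 mm (its x) by 60 mm (its y) by 4 mm, about 50 g, smooth. The point is its centre; squared, it is at x = 0, y = 0, z = 14 mm of stack_home, axes parallel. It starts 6 to 13 mm short of its squared place in both directions (towards -x and +y) and turned by up to 0.1 rad, each plate differently.
- pin: Override pin, upright in one of the three holes of the tool block: told from its neighbours by its plain straight round grey handle, 16 mm diameter, 80 mm long, with two thin steel bands; below it a round steel shaft, 6 mm diameter, 50 mm long, flat end. Origin where handle meets shaft, z along the pin to the handle's free end. About 60 g.
- pin_mid (a point): Half-way up the handle of the override pin, 40 mm above the handle's lower end, on its axis; the tip of the shaft is 90 mm below this point. Standing in the block it is about 104 mm above the table. Lift it by 55 mm to clear the block, by 155 mm to pass its tip over the neighbouring handles.
- block: Wooden tool block, fixed: 60 mm (its x) by 176 mm (its y) by 64 mm high, turned by up to 0.25 rad; origin under its centre. Three upright 9 mm holes, 58 mm deep, in a row at y = -55, 0, +55 mm; the tools stand in them on the shoulders of their handles, in any order. Fingers closing along the block's x find free space on both sides.
- valve_hole (a point): Centre of the mouth of the upright round access hole, 14 mm diameter, in the flat top (64 mm above the table) of the square aluminium housing, 36 x 36 mm, at the near end of the valve on the right part of the jig. Axes as the jig; at x = -31, y = -142 mm from stack_home. The override button is inside, too deep for fingers.
- override (a joint): Travel of the valve's override button, m: 0 up, 0.005 fully down. A round brass plunger of 11 mm diameter in the access hole, its top 14 mm below the hole's mouth when up. It springs back; it starts to move at 2 N and needs about 6 N at the bottom, where it meets a hard stop.
- override_top (a point): Centre of the top face of the override button.
- clamp (a joint): Travel of the jig's clamp arm, m: 0 up, 0.008 down on the stack. The arm follows the override button: it is down on the far right corner of the stack only while the button is fully down, and rises again when it is released. Up, its rubber pad is 8 mm above the stack.
- driver_mid (a point): Screwdriver in the tool block, not to be used: pear-shaped grey handle 32 mm thick, its top 159 mm above the table. The point is half-way up the handle.
- awl_mid (a point): Scratch awl in the tool block, not to be used: grey mushroom-shaped knob 36 mm across on a short neck, its top 125 mm above the table. The point is half-way up.
- sleeve1_mid (a point): Loose dark steel sleeve, 54 mm diameter, 50 mm high, standing beyond the jig and the tool block. The point is its centre.
- sleeve2_mid (a point): Another such sleeve, between tool block and jig, nearer to the robot. The point is its centre.
- mug_mid (a point): White mug, 80 mm across, 92 mm high, far left. The point is its centre.
- jar_mid (a point): White jar with a steel cap, 60 mm across, 75 mm high, standing to the right of the jig. The point is its centre.
There are look-alikes about, which are no part of the job. What is shaped like the pin but black or yellow is not meant.

How it is judged:
By the outcome, as a careful person would: the job done as asked, in the order asked, and still so for the second after the job is handed in, while the arm keeps its last pose, push and grip.
It also fails if it takes over 72 s, if anything falls off the work surface, if the arm or the gripper's body presses on something with over 40 N, if the wrist force passes 120 N, or if a joint passes its speed limit or range.

## Robot

A 6-joint arm with a two-finger parallel gripper is mounted at the origin on the work surface. World frame = base frame: x ahead of the robot, y to its left, z up, the work surface at z = 0. Lengths are in mm, angles in rad, forces in N, time in s.
With the tool pointing down it reaches from about 350 to 875 mm from the base axis. Payload 4.2 kg.
Tool frame: the origin (TCP) lies midway between the tips of the shut fingers; the grasp point (between the pads) lies 19 mm behind it (arm.grip_point_offset is the distance from the TCP to the grasp point, in mm); z points along the fingers, x is the direction in which the jaws open and shut, and the axes are right-handed (so a half turn about z gives the same grasp; the last joint's range is limited). The gripper opens to 85 mm and grips with 20 to 120 N. Pads are 22 mm wide; open, the fingers measure 114 mm over their backs; the gripper's body (76 mm by 85 mm) begins 54 mm behind the grasp point. The pads swing forward as they close: fully open they stand 13 mm farther back than shut.
Start: joints at [1.602, 0.385, 0.008, 0, -1.194, -0.259], TCP at [141.115, 608.84, 231.312] pointing down, gripper open.
Joint ranges: [-3.14, 3.14], [-1.21, 2.06], [-1.07, 1.41], [-3.16, 2.05], [-2.99, -0.16], [-3.1, 3.1]. Speed limits (rad/s): [2.79, 2.79, 3.14, 3.14, 3.14, 3.14].

## Interface

Orientations are given as a unit quaternion [x, y, z, w].
In Python, from bench import arm gives the robot as it stands.
- The arm moves only by the tool move_arm, never from a script. Its argument "targets" is a list of rows, each a list of 7 numbers: the shift along the tool's x, y, z in cm, then the turn, a rotation vector about the tool's x, y, z in degrees, then the closure in counts, from 0 (fully open) to 255 (shut). In form: [[x, y, z, wx, wy, wz, grip], ...]. A call has 1 to 20 rows; each row is the pose to reach, as a shift and turn from the pose commanded when the call began, along the tool's axes at that moment; what a row does not reach only later rows make up. A row lasts 1/8 s, in which the tool goes at most 62.5 mm and 10.7 degrees, less where a joint would pass 70% of its speed; a pose out of reach is approached as far as the arm can. A call with a gripper value outside its range is refused whole. The fingers move at their own pace and stop on an object; the grip force is fixed at half the most. Time passes only in rows, so rows that repeat a pose let the fingers close. It gives the time, the measured TCP pose, the force and the opening at its end, in the units of the state.
- arm.read_state(): the state, without advancing time (a new reading comes with each control period).
- arm.get_image(name): name is "side" or "top" or "wrist"; returns (picture, depth): 420x560x3 uint8, blue, green, red; 420x560 float32, mm along the optical axis (not along the pixel's ray), 0 where there is no reading.
- arm.camera_params(name): a dict with "mtx" (3x3 intrinsics, pixels), "dist" ([k1, k2, p1, p2, k3] as OpenCV has them; the pictures are not rectified), "world_to_cam" (4x4, takes a point from world to camera coordinates); the wrist camera has in their place "mount" (4x4, takes a point from camera to tool coordinates, whose origin is the TCP and whose axes are the tool frame's). Camera axes: x right, y down, z forward; pixel columns grow to the right and rows downward; lengths in mm; the calibration is good to about 2 mm. A picture is of the moment at which its call begins: read the wrist's pose just before it. camera_params takes no time and is no camera call.
- arm.job_done(): hands the job in, once; it reports no verdict.
Trained networks look in the newest picture that a camera, given by its name, has taken for a name from the list of things; names that differ only in an ending like _2 or _b are one class to them, and where a whole thing is asked for, a point or a joint stands for the part that bears it (a point fixed in the world has none). Each returns a list of dicts, best first, with "score" (0 to 1); they miss things now and then, are a little off and sometimes report something else, mostly with a low value. They report only what shows in the picture. A call takes as long as a camera call. They do not tell look-alikes from the thing itself.
- arm.search_frame(thing, camera): "bbox" ([left, top, right, bottom] in pixels, round what is visible of it).
- arm.tip_of(thing, camera): "uv" ([column, row] in pixels: a listed point, or the origin of a listed thing).
The state is a dict: "clock": time; "joints": joint angles; "joint_vel": joint speeds; "joint_efforts": joint torques, N m; "position": TCP position; "ee_rot": TCP orientation; "contact_force": force on the tool from outside, world axes, zero at the start; "wrist_torque": the same for the moment, N m; "gripper_width": finger opening in mm.
Only numpy, scipy, OpenCV 4.12 (cv2) and the standard library are available. Lean on these libraries where they do the work, as an engineer would, in place of code of your own. Each camera call takes 0.05 s, during which the arm holds its last target.

## Working session

There is one attempt and no reset: what is moved stays moved. The work goes in short steps, Python scripts to look and compute and a tool call to move; the robot and the scene stay as the last step left them, time stands still between calls to the robot, and variables do not carry over. Pictures are saved under pics/ and viewed, and the job is handed in when it is done.

Besides the shell and the picture viewer there is one more tool, called as name(argument=value, ...) on one line, values as JSON. move_arm: Moves the arm, as the interface text tells. Its arguments: {"type":"object","properties":{"targets":{"type":"array","items":{"type":"array","items":{"type":"number"}}}},"required":["targets"]}

```bash
ls; mkdir -p pics
python3 - <<'E'
from bench import arm
import cv2,json
print(arm.read_state())
for n in ("side","top","wrist"):
    p,d=arm.get_image(n); cv2.imwrite(f"pics/{n}0.png",p)
    import numpy as np; np.save(f"pics/{n}0.npy",d)
    print(n,arm.camera_params(n))
print(arm.grip_point_offset)
E
```

```text
pics
{'clock': 0.0, 'joints': array([ 1.60157553e+00,  3.85535868e-01,  6.59600238e-03, -5.13533251e-04,
       -1.19398795e+00, -2.58583751e-01]), 'joint_vel': array([ 2.61909894e-03, -4.61598686e-04, -4.08899823e-05, -5.20807352e-05,
        6.19007502e-04,  1.35437563e-03]), 'joint_efforts': array([ 4.27093819e-04, -3.92290306e+01,  1.88403136e+01,  4.18634087e+00,
       -4.69863691e-03,  2.85754609e-06]), 'position': array([141.00541219, 608.27282831, 230.22024236]), 'ee_rot': array([-6.22083264e-01,  7.82950330e-01, -7.11715322e-04, -8.28390991e-04]), 'contact_force': array([-0.04344005,  0.35006813, -0.37169455]), 'wrist_torque': array([-0.00166066, -0.0299258 , -0.01093029]), 'gripper_width': 85.7070574163396}
side {'mtx': array([[428.67432201,   0.        , 281.97181469],
       [  0.        , 428.67432201, 215.2606129 ],
       [  0.        ,   0.        ,   1.        ]]), 'dist': array([-0.01683868,  0.        ,  0.        ,  0.        ,  0.        ]), 'world_to_cam': array([[-9.56080224e-01, -2.92984788e-01,  8.39756606e-03,
         5.17763630e+02],
       [-2.18243699e-
[... 763 characters left out ...]
[ 0.00000000e+00,  0.00000000e+00,  0.00000000e+00,
         1.00000000e+00]])}
wrist {'mtx': array([[347.82226818,   0.        , 281.0565243 ],
       [  0.        , 347.82226818, 207.20925952],
       [  0.        ,   0.        ,   1.        ]]), 'dist': array([-0.08834779,  0.        ,  0.        ,  0.        ,  0.        ]), 'mount': array([[ 9.99999636e-01, -8.48954702e-04,  8.79892968e-05,
         3.33165713e-01],
       [ 7.96435423e-04,  9.65229203e-01,  2.61403810e-01,
        -6.68190604e+01],
       [-3.06849832e-04, -2.61403644e-01,  9.65229527e-01,
        -1.42771941e+02],
       [ 0.00000000e+00,  0.00000000e+00,  0.00000000e+00,
         1.00000000e+00]])}
18.700000000000003
```

View pics/top0.png

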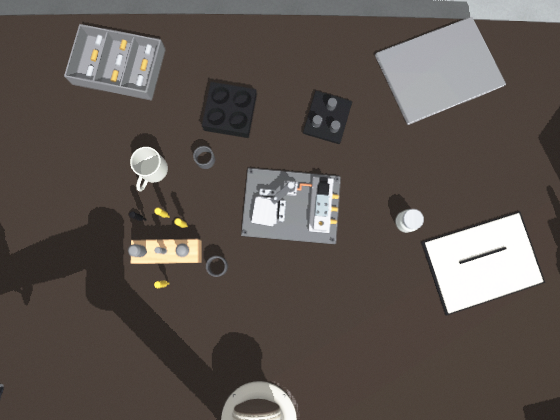

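View pics/side0.png

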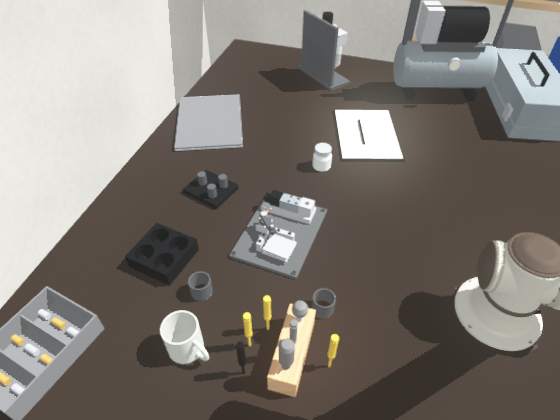

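View pics/wrist0.png

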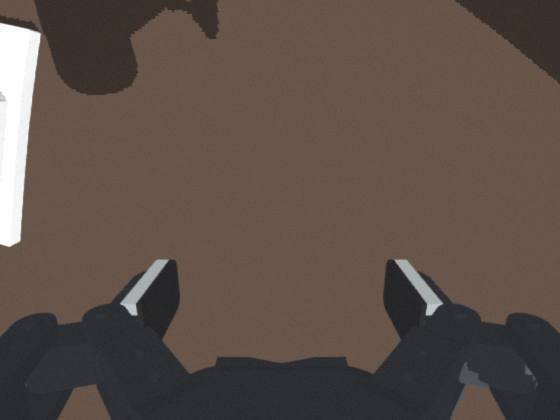

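```bash
cat > h.py <<'E'
import numpy as np,cv2
from scipy.spatial.transform import Rotation as R
from bench import arm
def ray(cam,uv,T=None):
    P=arm.camera_params(cam)
    p=cv2.undistortPoints(np.array(uv,float).reshape(-1,1,2),P["mtx"],P["dist"])[:,0]
    d=np.c_[p,np.ones(len(p))]
    if cam!="wrist": C2W=np.linalg.inv(P["world_to_cam"])
    else: C2W=T@P["mount"]
    return C2W[:3,3],d@C2W[:3,:3].T
def tool(s=None):
    s=s or arm.read_state(); T=np.eye(4); T[:3,:3]=R.from_quat(s["ee_rot"]).as_matrix(); T[:3,3]=s["position"]; return T
def atz(cam,uv,z,T=None):
    o,d=ray(cam,uv,T); t=(np.asarray(z)-o[2])/d[:,2]; return o+d*t[:,None]
def atd(cam,uv,depth,T=None):
    o,d=ray(cam,uv,T); return o+d*np.asarray(depth).reshape(-1,1)
def proj(cam,X,T=None):
    P=arm.camera_params(cam); W2C=P["world_to_cam"] if cam!="wrist" else np.linalg.inv(T@P["mount"])
    return cv2.projectPoints(np.array(X,float).reshape(-1,1,3),cv2.Rodrigues(W2C[:3,:3])[0],W2C[:3,3],P["mtx"],P["dist"])[0][:,0]
def tri(uvs,T=None):
    A=np.zeros((3,3));b=np.zeros(3)
    for c,uv in uvs:
        o,d=ray(c,[uv],T); d=d[0]/np.linalg.norm(d[0]); M=np.eye(3)-np.outer(d,d);A+=M;b+=M@o
    return np.linalg.solve(A,b)
def snap(cam,name):
    s=arm.read_state();p,d=arm.get_image(cam);cv2.imwrite(f"pics/{name}.png",p);np.savez(f"pics/{name}.npz",d=d,T=tool(s));return p,d,tool(s)
E
python3 - <<'E'
from h import *
for n in ["stack_home","pin_mid","driver_mid","awl_mid","block","valve_hole","jig","far_stop","side_stop","plate4_mid","sleeve1_mid","sleeve2_mid","jar_mid","mug_mid"]:
    o=[]
    for c in("top","side"):
        r=arm.tip_of(n,c); o.append([(np.round(x["uv"],1).tolist(),round(x["score"],2)) for x in r[:3]])
    print(n,o, end=' ')
    if o[0] and o[1]: print(tri([("top",o[0][0][0]),("side",o[1][0][0])]).round(1))
    else: print()
p=cv2.imread("pics/side0.png");t=cv2.imread("pics/top0.png")
cv2.imwrite("pics/c1.png",cv2.resize(p[280:400,200:360],None,fx=5,fy=5,interpolation=2))
cv2.imwrite("pics/c2.png",cv2.resize(t[160:260,120:350],None,fx=3.4,fy=3.4,interpolation=2))
print(arm.read_state()["clock"])
E
```

```text
stack_home [[([267.4, 206.9], 0.95), ([409.7, 219.5], 0.65)], [([277.1, 243.9], 0.89), ([322.5, 160.2], 0.32)]] [563.3 -19.2  32.2]
pin_mid [[([160.2, 284.9], 0.65), ([156.1, 247.5], 0.63), ([160.7, 216.5], 0.63)], [([294.0, 329.2], 0.73), ([247.7, 326.0], 0.67), ([267.0, 306.6], 0.67)]] [397.6 250.4 132.1]
driver_mid [[([135.5, 249.1], 0.53), ([320.7, 226.2], 0.49)], [([284.9, 352.4], 0.72), ([282.2, 233.7], 0.69)]] [443.2 308.  126. ]
awl_mid [[([185.3, 248.6], 0.63), ([216.6, 266.9], 0.38), ([137.1, 248.1], 0.28)], []] 
block [[([168.0, 253.0], 0.8), ([206.9, 158.6], 0.27)], [([292.9, 353.8], 0.81)]] [439.1 251.6   9.3]
valve_hole [[([318.3, 223.3], 0.8), ([217.7, 263.9], 0.68), ([158.0, 250.7], 0.29)], [([306.6, 204.2], 0.56)]] [ 518.4 -153.7   64.7]
jig [[([290.2, 204.4], 0.88), ([157.2, 247.7], 0.45)], [([279.9, 235.1], 0.95)]] [575.6 -82.9  -6.9]
far_stop [[([269.1, 196.2], 0.91)], [([264.7, 247.1], 0.61)]] [598.7 -23.4   0.7]
side_stop [[([277.6, 211.6], 0.92), ([217.6, 264.9], 0.33)], [([278.2, 240.4], 0.81), ([183.1, 339.8], 0.36)]] [560.6 -46.1  14.7]
plate4_mid [[([264.5, 211.1], 0.56), ([137.4, 248.2], 0.23)], [([277.7, 246.3], 0.78)]] [555.2 -10.9  33.7]
sleeve1_mid [[([206.3, 155.8], 0.75), ([317.3, 222.6], 0.39)], [([200.1, 285.0], 0.74)]] [707.4 152.3  19.1]
sleeve2_mid [[([217.3, 263.5], 0.6)], [([323.5, 303.4], 0.8), ([280.5, 242.8], 0.53)]] [407.6 114.4  21.7]
jar_mid [[([407.5, 219.7], 0.91), ([266.9, 196.7], 0.3)], [([322.5, 155.2], 0.61)]] [ 530.5 -396.    49.6]
mug_mid [[([147.9, 162.9], 0.94), ([269.2, 209.8], 0.51)], [([182.9, 337.4], 0.97)]] [676.5 305.7  49.6]
1.55
```

View pics/c1.png

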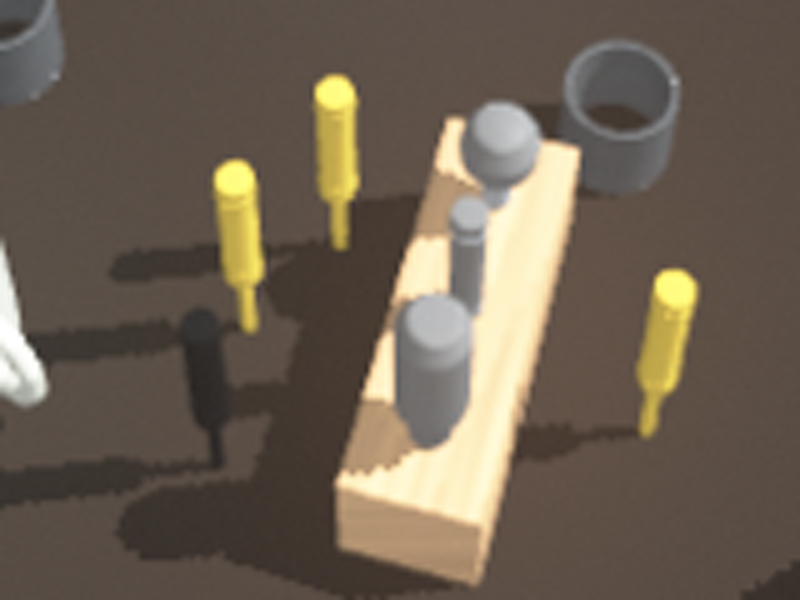

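View pics/c2.png

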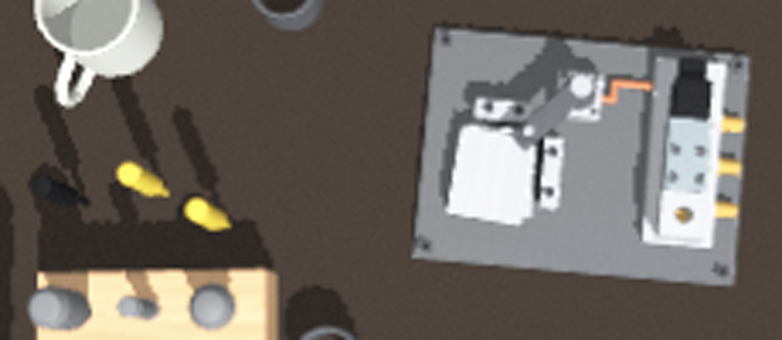

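Run:
```python
from h import *
c=np.array([(435,28),(748,55),(735,285),(413,258)])/3.4+[120,160]
J=atz("top",c,12);print(J.round(1))
print("ctr",J.mean(0)); 
for a,b in((0,3),(1,2)): v=J[a]-J[b];print(np.linalg.norm(v),np.arctan2(v[1],v[0]))
for a,b in((0,1),(3,2)): v=J[a]-J[b];print(np.linalg.norm(v),np.arctan2(v[1],v[0])-np.pi/2)
print("pin",tri([("top",(156.1,247.5)),("side",(294,329.2))]))
for n,t,s in[("yA",(179,221),(267,307)),("yB",(159,213),(247.5,326)),("yC",(160,285),(333,347)),("awl",(184,249),(299.5,309)),("drv",(136,249),(286,352))]: print(n,tri([("top",t),("side",s)]).round())
cc=atz("top",[(131,240),(200,239.5),(201,263),(131,264)],[64,64,64,64]);print("blk",cc.round(1),cc.mean(0))
d=np.load("pics/top0.npy")
for uv in[(138,249),(156,246),(183,250)]:
    print(uv,atd("top",[uv],d[uv[1],uv[0]]).round(1))
```

```text
[[ 676.2   36.5   12. ]
 [ 656.4 -220.5   12. ]
 [ 467.9 -208.1   12. ]
 [ 487.4   51.3   12. ]]
ctr [571.98819324 -85.17077241  12.        ]
189.42168977529116 -0.07820494567614295
188.95290478608112 -0.06571197774387905
257.7644237307551 -0.0769748279061433
260.12598193868587 -0.07512716038595513
pin [443.85953342 256.0057974  126.48233707]
yA [516. 207.  97.]
yB [538. 260.  94.]
yC [356. 252.  91.]
awl [446. 192.  99.]
drv [442. 307. 126.]
blk [[470.  338.7  64. ]
 [473.3 156.9  64. ]
 [412.1 152.6  64. ]
 [407.3 336.   64. ]] [440.68512521 246.04907622  64.        ]
(138, 249) [[443.3 294.1 153.6]]
(156, 246) [[455.1 272.3  62.7]]
(183, 250) [[443.1 189.6 124.7]]
```

```bash
cat >> h.py <<'E'
YAW=-0.075; HOME=np.array([561.7,-22.1,24.])
def jig(x,y,z):  # rel stack_home in xy, world z
    c,s=np.cos(YAW),np.sin(YAW); return np.array([HOME[0]+c*x-s*y,HOME[1]+s*x+c*y,z])
def go(pos,yaw):
    "tool x axis at world angle yaw, pointing down; prints shift cm & rotvec deg"
    T=tool(); x=np.array([np.cos(yaw),np.sin(yaw),0]);z=np.array([0,0,-1.]);D=np.c_[x,np.cross(z,x),z]
    sh=T[:3,:3].T@(np.asarray(pos)-T[:3,3])/10; rv=R.from_matrix(T[:3,:3].T@D).as_rotvec(degrees=True)
    print("shift",sh.round(3),"turn",rv.round(2),"rows",np.linalg.norm(sh)/6.25,np.linalg.norm(rv)/10.7)
E
python3 - <<'E'
from h import *
go(jig(-50,0,150),YAW-np.pi/2)
E
```

```text
shift [ 52.728 -50.277   8.133] turn [-0.   -0.   -8.75] rows 11.729396516529238 0.817899006435821
```

move_arm(targets=[[1.0,-1.0,0.15,0,0,-0.2,255],[4,-3.8,0.6,0,0,-0.7,255],[8,-7.6,1.2,0,0,-1.4,255],[12,-11.5,1.9,0,0,-2,255],[16,-15.3,2.5,0,0,-2.7,255],[20,-19.1,3.1,0,0,-3.3,255],[24,-22.9,3.7,0,0,-4,255],[28,-26.7,4.3,0,0,-4.7,255],[32,-30.5,4.9,0,0,-5.3,255],[36,-34.3,5.5,0,0,-6,255],[40,-38.1,6.2,0,0,-6.7,255],[44,-42,6.8,0,0,-7.3,255],[48,-45.8,7.4,0,0,-8,255],[51,-48.6,7.9,0,0,-8.5,255],[52.7,-50.3,8.1,0,0,-8.7,255],[52.7,-50.3,8.1,0,0,-8.7,255]])

```text
clock: 3.55
position: [511.9, -20.0, 149.9]
ee_rot: [-0.679, 0.735, 0.0, -0.0]
contact_force: [-0.8, -0.1, 0.4]
gripper_width: -0.3
```

Run:
```python
from h import *
s=arm.read_state();print(s["clock"],s["position"],s["joint_vel"].round(3),s["contact_force"])
p,d,T=snap("wrist","w1")
print(proj("wrist",[jig(0,0,40),jig(-31,-142,64),jig(35,0,42),jig(0,-30,42)],T))
```

```text
3.55 [511.86991439 -19.96368157 149.93588824] [ 0.04  -0.02  -0.018 -0.007 -0.004 -0.015] [-0.76309721 -0.09789775  0.39799463]
[[277.77266881 137.68578952]
 [482.92886204 186.54370475]
 [277.39228284  86.72864337]
 [319.91318038 137.7388525 ]]
```

View pics/w1.png

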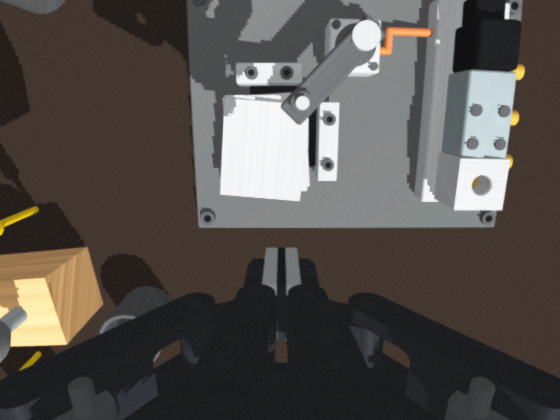

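Run:
```python
import cv2
p=cv2.imread("pics/w1.png")
cv2.imwrite("pics/c3.png",cv2.resize(p[50:215,200:360],None,fx=4.8,fy=3.6,interpolation=2))
cv2.imwrite("pics/c4.png",cv2.resize(p[140:220,430:520],None,fx=6,fy=6,interpolation=2))
```

```text
(no output)
```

View pics/c3.png

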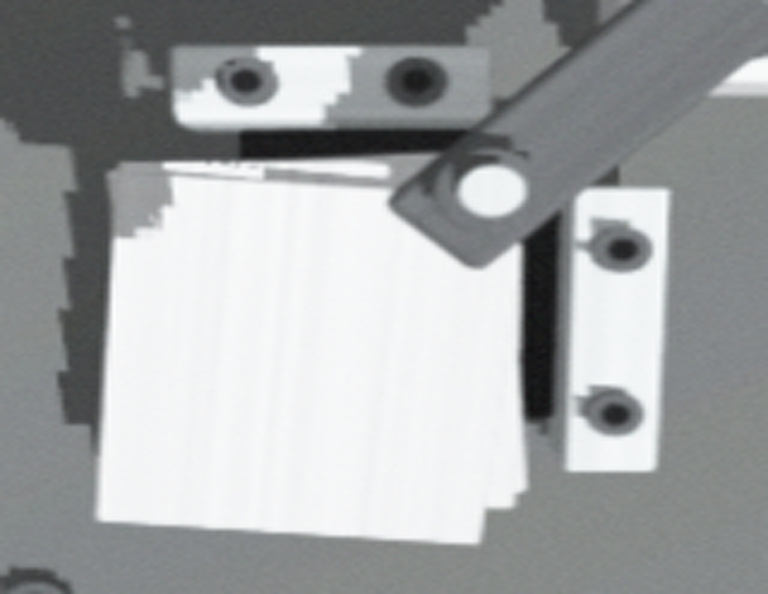

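View pics/c4.png

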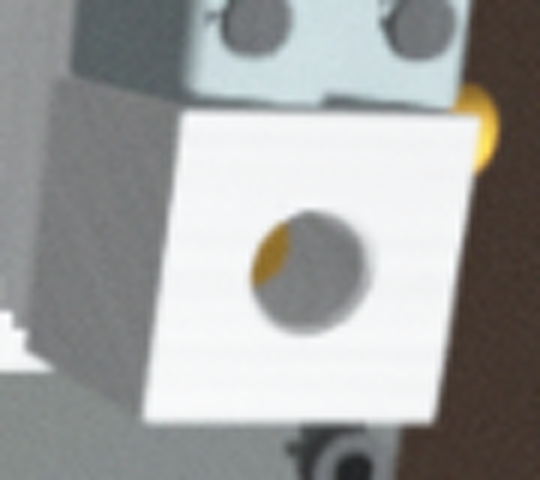

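Run:
```python
from h import *
T=np.load("pics/w1.npz")["T"]; g=cv2.cvtColor(cv2.imread("pics/w1.png"),6).astype(float)
def yawfit(pts,z,horiz):
    X=atz("wrist",pts,z,T)[:,:2]
    vx,vy,x,y=cv2.fitLine(X.astype(np.float32),cv2.DIST_HUBER,0,.01,.01).ravel()
    a=np.arctan2(vy,vx); a=a-np.pi/2 if horiz else a
    a=(a+np.pi/2)%np.pi-np.pi/2
    return a,(x,y)
# near edge of base: bright(above)->dark
pts=[]
for u in range(215,480):
    c=np.diff(g[215:240,u]);i=np.argmin(c);pts.append((u,215+i+.5))
print("base near",yawfit(pts,12,True),pts[0],pts[-1])
pts=[]
for v in range(100,220): # left edge dark->bright
    c=np.diff(g[v,180:215]);i=np.argmax(c);pts.append((180+i+.5,v))
print("base left",yawfit(pts,12,False),pts[0],pts[-1])
pts=[]
for v in range(106,146):
    c=np.diff(g[v,312:325]);i=np.argmax(c);pts.append((312+i+.5,v))
print("side stop",yawfit(pts,42,False),pts[0],pts[-1])
pts=[]
for u in range(238,255):
    c=np.diff(g[78:92,u]);i=np.argmin(c);pts.append((u,78+i+.5))
print("far stop",yawfit(pts,42,True),pts)
```

```text
base near (np.float32(-0.08099103), (np.float32(481.74036), np.float32(-54.02472))) (215, np.float64(227.5)) (479, np.float64(226.5))
base left (np.float32(-0.08111298), (np.float32(542.7819), np.float32(48.12143))) (np.float64(190.5), 100) (np.float64(210.5), 219)
side stop (np.float32(-0.07987118), (np.float32(567.2516), np.float32(-51.586216))) (np.float64(319.5), 106) (np.float64(318.5), 145)
far stop (np.float32(-0.0861429), (np.float32(599.1269), np.float32(-4.31927))) [(238, np.float64(84.5)), (239, np.float64(85.5)), (240, np.float64(85.5)), (241, np.float64(85.5)), (242, np.float64(85.5)), (243, np.float64(85.5)), (244, np.float64(85.5)), (245, np.float64(85.5)), (246, np.float64(85.5)), (247, np.float64(85.5)), (248, np.float64(85.5)), (249, np.float64(85.5)), (250, np.float64(85.5)), (251, np.float64(85.5)), (252, np.float64(85.5)), (253, np.float64(85.5)), (254, np.float64(85.5))]
```

```bash
sed -i 's/^YAW=.*/YAW=-0.081; HOME=np.array([563.1,-21.3,24.])/' h.py
python3 - <<'E'
from h import *
a=np.load("pics/w1.npz");d,T=a["d"],a["T"];M=arm.camera_params("wrist")["mount"]
for v in range(246,300,4):
    us=np.arange(225,340);dd=d[v,us]
    P=np.c_[cv2.undistortPoints(np.c_[us,np.full(len(us),v)].astype(float).reshape(-1,1,2),arm.camera_params("wrist")["mtx"],arm.camera_params("wrist")["dist"])[:,0],np.ones(len(us))]*dd[:,None]
    Q=P@M[:3,:3].T+M[:3,3]; ok=(dd>60)&(Q[:,2]<8)
    if ok.any():
        Q=Q[ok]; print(v,"x",Q[:,0].min().round(1),Q[:,0].max().round(1),"| mid y,z",Q[np.argmin(abs(Q[:,0]-4))].round(1),"| edge",Q[0].round(1))
g=cv2.imread("pics/w1.png");cv2.imwrite("pics/c5.png",cv2.resize(g[235:345,200:365],None,fx=4.8,fy=4.8,interpolation=2))
print(proj("wrist",[jig(-31,-142,64)],T)); print(arm.read_state()["clock"])
E
```

```text
250 x -5.9 7.1 | mid y,z [  4.2 -11.3  -6.7] | edge [ -5.9 -11.3  -6.8]
254 x -5.7 6.9 | mid y,z [  4.1 -11.3 -11.1] | edge [ -5.7 -11.1 -10.6]
258 x -6.0 7.2 | mid y,z [  3.9 -11.7 -16.1] | edge [ -6.  -11.2 -14.8]
262 x -12.4 13.2 | mid y,z [  3.8 -11.7 -19.8] | edge [-12.4  -7.3 -10.1]
266 x -12.9 13.7 | mid y,z [  4.1 -11.3 -22.7] | edge [-12.9  -7.6 -14.5]
270 x -12.9 13.7 | mid y,z [  4.1 -11.2 -25.9] | edge [-12.9  -7.8 -18.6]
274 x -13.0 13.7 | mid y,z [  4.  -11.3 -29.4] | edge [-13.   -7.6 -21.9]
278 x -13.0 13.9 | mid y,z [  3.9 -11.6 -33. ] | edge [-13.   -7.8 -25.6]
282 x -13.1 14.0 | mid y,z [  4.1 -11.8 -36.5] | edge [-13.1  -7.4 -28.1]
286 x -11.6 12.5 | mid y,z [  4.1 -10.5 -36.9] | edge [-11.6 -12.9 -41.5]
290 x -13.2 13.9 | mid y,z [  3.9 -12.6 -43.4] | edge [-13.2 -13.1 -44.4]
294 x -13.6 14.3 | mid y,z [  4.1 -12.8 -46.5] | edge [-13.6 -12.8 -46.4]
298 x -13.6 14.3 | mid y,z [  4.1 -12.3 -48. ] | edge [-13.6 -12.8 -48.9]
[[481.54943296 185.85507982]]
3.6
```

View pics/c5.png

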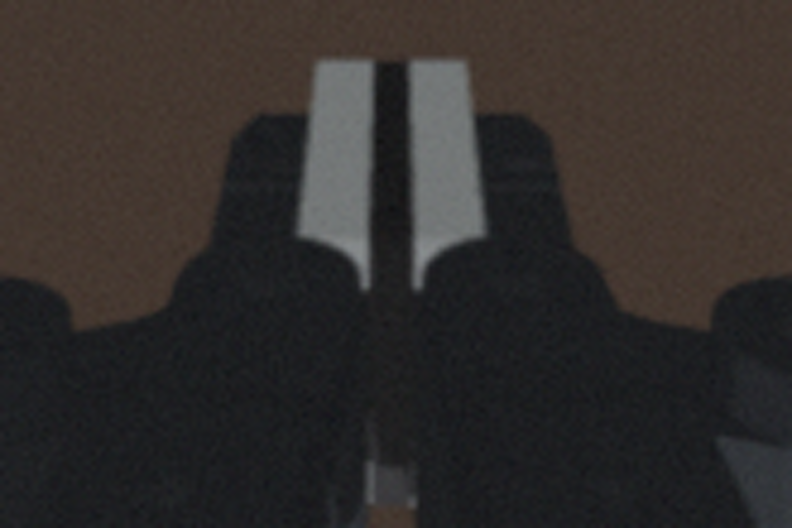

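Run:
```python
from h import *
print(arm.read_state()["joints"])
go(jig(-78,8,60),YAW-np.pi/2); go(jig(-78,8,18),YAW-np.pi/2);
```

```text
[ 2.80068945e-01  2.72338294e-01 -3.82386811e-01 -2.38995831e-04
 -9.16724753e-01  1.21288625e+00]
shift [-1.006  2.632  9.012] turn [ 0.04 -0.    0.17] rows 1.5106793985610425 0.016542291443758062
shift [-1.006  2.629 13.212] turn [ 0.04 -0.    0.17] rows 2.1613004075900646 0.016542291443758062
```

move_arm(targets=[[-0.5,1.5,5,0,0,0.2,255],[-1.0,2.63,9.5,0,0,0.2,255],[-1.0,2.63,12.5,0,0,0.2,255],[-1.0,2.63,13.2,0,0,0.2,255],[-1.0,2.63,13.2,0,0,0.2,255]])

```text
clock: 4.22
position: [487.0, -5.7, 18.9]
ee_rot: [-0.679, 0.734, -0.0, 0.0]
contact_force: [-0.0, 0.0, 0.2]
gripper_width: 0.1
```

Run:
```python
from h import *
p,d,T=snap("wrist","w2");print(T[:3,3],arm.read_state()["contact_force"])
for x in (-58,-50,-46): go(jig(x,8,18),YAW-np.pi/2)
print(proj("wrist",[jig(-35,30,40),jig(-35,-30,40)],T))
```

```text
[486.96884102  -5.66328924  18.91436852] [-0.17250091  0.65321992 -0.12362164]
shift [ 0.151 -1.861  0.147] turn [-0.12  0.04  0.14] rows 0.2996418474063144 0.01766964199423879
shift [ 0.153 -2.661  0.149] turn [-0.12  0.04  0.14] rows 0.4271045521976102 0.01766964199423879
shift [ 0.154 -3.061  0.149] turn [-0.12  0.04  0.14] rows 0.4909407595661081 0.01766964199423879
[[222.55612218 184.49750362]
 [389.77413751 184.9424849 ]]
```

View pics/w2.png

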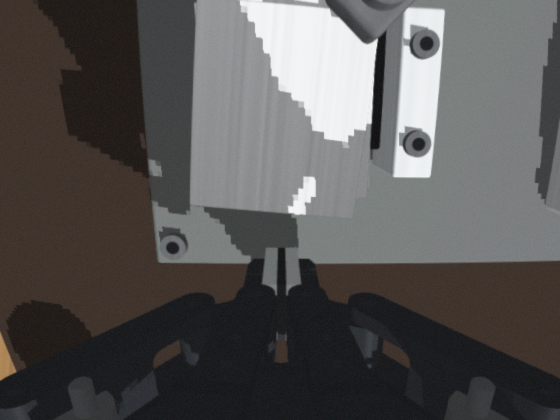

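Near edge of the stack at v≈205–217, fingertips at (282,248) just short of it, clear of everything. Pushing in slowly along jig +x.

move_arm(targets=[[0.1,-0.5,0.1,0,0,0.1,255],[0.15,-1.0,0.12,0,0,0.1,255],[0.15,-1.4,0.12,0,0,0.1,255],[0.15,-1.8,0.12,0,0,0.1,255],[0.15,-2.2,0.12,0,0,0.1,255],[0.15,-2.5,0.12,0,0,0.1,255],[0.15,-2.5,0.12,0,0,0.1,255]])

```text
clock: 5.15
position: [511.5, -9.7, 17.0]
ee_rot: [-0.678, 0.735, 0.0, -0.0]
contact_force: [-1.2, 0.3, -0.0]
gripper_width: 0.2
```

Run:
```python
from h import *
p,d,T=snap("wrist","w3");print(T[:3,3],arm.read_state()["contact_force"])
for x in (-50,-48,-46): go(jig(x,8,18),YAW-np.pi/2)
```

```text
[511.5257925   -9.71123407  16.96612613] [-0.10105938 -0.34024053  0.35918783]
shift [-0.058 -0.237 -0.099] turn [-0.    0.   -0.01] rows 0.04209358243227493 0.0011004084465385557
shift [-0.058 -0.437 -0.099] turn [-0.    0.   -0.01] rows 0.07225017279517867 0.0011004084465385557
shift [-0.058 -0.637 -0.099] turn [-0.    0.   -0.01] rows 0.1035195887544158 0.0011004084465385557
```

View pics/w3.png

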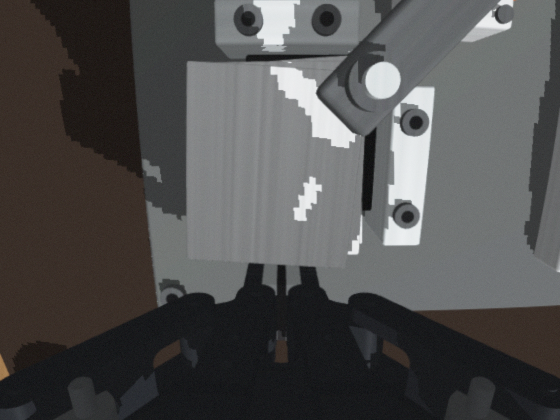

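move_arm(targets=[[0,0.6,0,0,0,0,255],[0,1.5,-2,0,0,0,255],[0,1.8,-5,0,0,8,255],[-2,1.0,-6,0,0,18,255],[-4,-0.5,-6,0,0,28,255],[-6,-2,-6,0,0,38,255],[-6.8,-3.5,-6,0,0,48,255],[-6.8,-4.8,-6,0,0,58,255],[-6.8,-5.2,-6,0,0,68,255],[-6.8,-5.2,-6,0,0,78,255],[-6.8,-5.2,-6,0,0,88,255],[-6.8,-5.2,-4,0,0,90,255],[-6.8,-5.2,-1.5,0,0,90,255],[-6.8,-5.2,-0.1,0,0,90,255],[-6.8,-5.2,-0.1,0,0,90,255]])

```text
clock: 7.08
position: [568.0, 53.7, 17.2]
ee_rot: [0.041, 0.999, -0.0, -0.001]
contact_force: [-0.2, 0.3, 0.3]
gripper_width: -0.5
```

Run:
```python
from h import *
p,d,T=snap("wrist","w4");s=arm.read_state();print(T[:3,3],s["contact_force"],s["joints"])
for y in (50,46,42): go(jig(-4,y,18),YAW-np.pi)
```

```text
[567.98522269  53.69192754  17.20184288] [ 0.69936055 -0.73114428 -0.23590133] [ 3.78111984e-01  5.33654491e-01 -3.69276637e-01  3.45073223e-04
 -6.68207160e-01 -4.59192688e-01]
shift [ 0.359 -2.544  0.012] turn [-0.02 -0.01  0.01] rows 0.411047452391348 0.002387533170804991
shift [ 0.359 -2.944  0.012] turn [-0.02 -0.01  0.01] rows 0.4745040459353668 0.002387533170804991
shift [ 0.359 -3.344  0.012] turn [-0.02 -0.01  0.01] rows 0.5380893709233142 0.002387533170804991
```

View pics/w4.png

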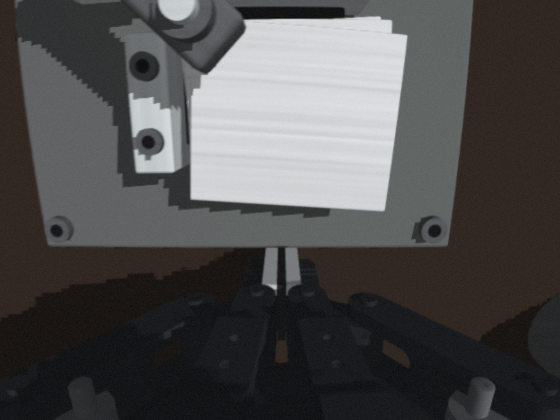

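move_arm(targets=[[0.3,-0.5,0,0,0,0,255],[0.36,-1.0,0,0,0,0,255],[0.36,-1.4,0,0,0,0,255],[0.36,-1.8,0,0,0,0,255],[0.36,-2.2,0,0,0,0,255],[0.36,-2.6,0,0,0,0,255],[0.36,-2.9,0,0,0,0,255],[0.36,-3.1,0,0,0,0,255],[0.36,-3.1,0,0,0,0,255]])

```text
clock: 8.25
position: [562.8, 23.2, 18.2]
ee_rot: [0.041, 0.999, -0.0, 0.0]
contact_force: [-0.1, -0.4, 0.0]
gripper_width: -0.1
```

Run:
```python
from h import *
p,d,T=snap("wrist","w5");s=arm.read_state();print(T[:3,3],s["contact_force"])
for y in (43,42,41): go(jig(-22,y,18),YAW-np.pi)
```

```text
[562.75582528  23.16106756  18.16389153] [-0.03330459  0.83044294 -0.71414537]
shift [ 1.795 -0.131  0.011] turn [-0.01 -0.01 -0.01] rows 0.28793674169225725 0.001465461250092136
shift [ 1.795 -0.231  0.011] turn [-0.01 -0.01 -0.01] rows 0.2895392016717291 0.001465461250092136
shift [ 1.795 -0.331  0.011] turn [-0.01 -0.01 -0.01] rows 0.29201084122520127 0.001465461250092136
```

View pics/w5.png

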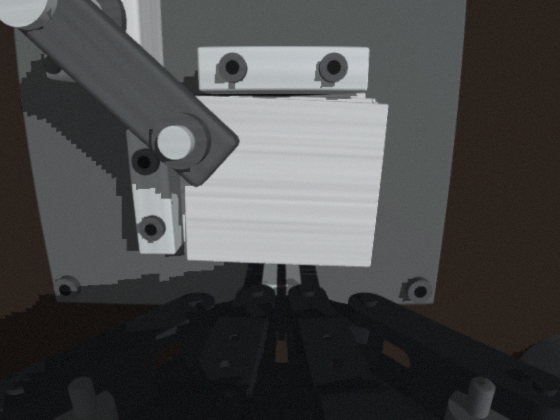

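move_arm(targets=[[0,0.6,0,0,0,0,255],[1.8,0.6,0,0,0,0,255],[1.8,0.2,0,0,0,0,255],[1.8,0,0,0,0,0,255],[1.8,-0.1,0,0,0,0,255],[1.8,-0.2,0,0,0,0,255],[1.8,-0.25,0,0,0,0,255],[1.8,-0.25,0,0,0,0,255]])

```text
clock: 9.3
position: [544.9, 22.4, 18.2]
ee_rot: [0.04, 0.999, 0.0, 0.0]
contact_force: [0.3, 1.9, 1.4]
gripper_width: -0.1
```

move_arm(targets=[[0,-0.05,0,0,0,0,255],[0,-0.1,0,0,0,0,255],[0,-0.1,0,0,0,0,255]])

```text
clock: 9.68
position: [545.1, 21.9, 18.3]
ee_rot: [0.04, 0.999, 0.0, 0.001]
contact_force: [0.7, 5.4, 1.0]
gripper_width: -0.0
```

move_arm(targets=[[0,-0.1,0,0,0,0,255],[0,0.5,0,0,0,0,255],[-2.2,0.6,0,0,0,0,255],[-4.2,0.6,0,0,0,0,255],[-4.2,0.2,0,0,0,0,255],[-4.2,0.1,0,0,0,0,255],[-4.2,0,0,0,0,0,255],[-4.2,-0.1,0,0,0,0,255],[-4.2,-0.1,0,0,0,0,255]])

```text
clock: 10.8
position: [586.1, 18.4, 18.2]
ee_rot: [0.04, 0.999, 0.001, 0.0]
contact_force: [0.4, 7.1, -0.5]
gripper_width: -0.0
```

Run:
```python
from h import *
p,d,T=snap("wrist","w6");s=arm.read_state();print(T[:3,3],s["contact_force"])
go(jig(-80,40,18),YAW-np.pi/2)
```

```text
[586.05269192  18.39830624  18.2156213 ] [-0.03095371  6.78939106 -0.71945239]
shift [ 9.964 -0.138  0.014] turn [ 4.000e-02  1.100e-01 -8.999e+01] rows 1.5943889129794673 8.410340259036097
```

View pics/w6.png

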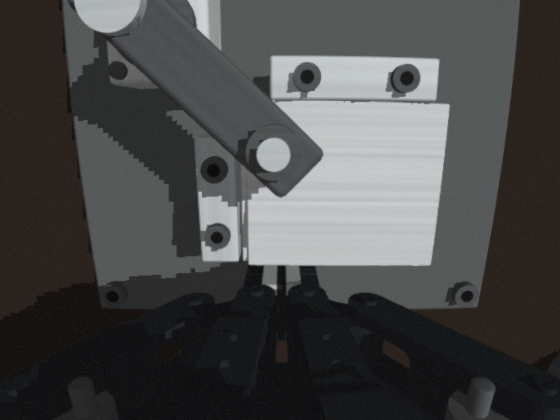

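move_arm(targets=[[0,0.8,0,0,0,0,255],[0,1.5,-3,0,0,-6,255],[2,1.5,-6,0,0,-16,255],[4.5,1,-6,0,0,-26,255],[7,0,-6,0,0,-36,255],[9,-1,-6,0,0,-46,255],[9.2,-2,-6,0,0,-56,255],[9.2,-2.2,-6,0,0,-66,255],[9.2,-2.2,-6,0,0,-76,255],[9.2,-2.2,-6,0,0,-86,255],[9.2,-2.2,-3,0,0,-90,255],[9.2,-2.2,-0.8,0,0,-90,255],[9.2,-2.2,0,0,0,-90,255],[9.2,-2.2,0,0,0,-90,255]])

```text
clock: 12.6
position: [492.4, 2.2, 18.0]
ee_rot: [-0.678, 0.735, 0.0, -0.001]
contact_force: [-0.5, -0.2, -0.1]
gripper_width: -0.1
```

Run:
```python
from h import *
p,d,T=snap("wrist","w7");s=arm.read_state();print(T[:3,3],s["contact_force"])
go(jig(-50,18,18),YAW-np.pi/2);go(jig(-46,18,18),YAW-np.pi/2)
```

```text
[492.38908531   2.24007259  18.00206342] [ 0.20951116 -0.47208295  0.63721547]
shift [-0.004 -2.185  0.054] turn [-0.02 -0.01  0.01] rows 0.3496928205315951 0.0020241484179077756
shift [-0.004 -2.585  0.054] turn [-0.02 -0.01  0.01] rows 0.41367669740365265 0.0020241484179077756
```

View pics/w7.png

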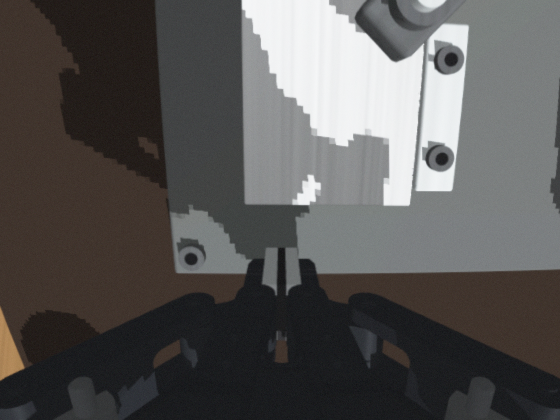

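move_arm(targets=[[1.8,-0.6,0,0,0,0,255],[1.8,-1.2,0,0,0,0,255],[1.8,-1.6,0,0,0,0,255],[1.8,-2.0,0,0,0,0,255],[1.8,-2.3,0,0,0,0,255],[1.8,-2.5,0,0,0,0,255],[1.8,-2.6,0,0,0,0,255],[1.8,-2.6,0,0,0,0,255]])

```text
clock: 13.65
position: [517.1, -17.6, 17.9]
ee_rot: [-0.678, 0.735, 0.0, -0.0]
contact_force: [-0.9, 0.0, 0.3]
gripper_width: 0.3
```

move_arm(targets=[[0,-0.1,0,0,0,0,255],[0,-0.1,0,0,0,0,255]])

```text
clock: 13.9
position: [517.9, -17.8, 18.0]
ee_rot: [-0.678, 0.735, 0.0, -0.0]
contact_force: [-0.6, -0.6, -0.3]
gripper_width: -0.3
```

move_arm(targets=[[0,-0.08,0,0,0,0,255],[0,-0.15,0,0,0,0,255],[0,-0.15,0,0,0,0,255]])

```text
clock: 14.28
position: [517.8, -17.9, 17.9]
ee_rot: [-0.678, 0.735, 0.001, -0.002]
contact_force: [-6.2, 3.1, 2.5]
gripper_width: 0.1
```

move_arm(targets=[[0,-0.08,0,0,0,0,255],[0,-0.15,0,0,0,0,255],[0,-0.15,0,0,0,0,255]])

```text
clock: 14.65
position: [517.8, -18.2, 17.6]
ee_rot: [-0.677, 0.736, 0.002, -0.003]
contact_force: [-7.2, 2.8, 3.9]
gripper_width: -0.5
```

move_arm(targets=[[0,0.7,0,0,0,0,255],[-2,0.8,0,0,0,0,255],[-2,0.4,0,0,0,0,255],[-2,0.2,0,0,0,0,255],[-2,0.1,0,0,0,0,255],[-2,0.03,0,0,0,0,255],[-2,0.03,0,0,0,0,255]])

```text
clock: 15.52
position: [519.4, 1.2, 17.3]
ee_rot: [-0.677, 0.736, 0.002, -0.003]
contact_force: [-8.1, 4.4, 2.6]
gripper_width: -0.1
```

move_arm(targets=[[0,0.7,0,0,0,0,255],[2,0.8,0,0,0,0,255],[4,0.8,0,0,0,0,255],[4,0.4,0,0,0,0,255],[4,0.2,0,0,0,0,255],[4,0.1,0,0,0,0,255],[4,0.03,0,0,0,0,255],[4,0.03,0,0,0,0,255]])

```text
clock: 16.52
position: [516.1, -38.2, 17.4]
ee_rot: [-0.678, 0.735, 0.002, -0.003]
contact_force: [-5.3, -1.3, 3.4]
gripper_width: 0.1
```

Run:
```python
from h import *
p,d,T=snap("wrist","w8");s=arm.read_state();print(T[:3,3],s["contact_force"])
go(jig(-46,-20,18),YAW-np.pi/2)
```

```text
[516.14506204 -38.22322754  17.44686552] [-5.82418643 -3.22071905  2.40096679]
shift [-0.067  0.058 -0.055] turn [ 0.35 -0.09 -0.02] rows 0.016682234151212564 0.03358322477637304
```

View pics/w8.png

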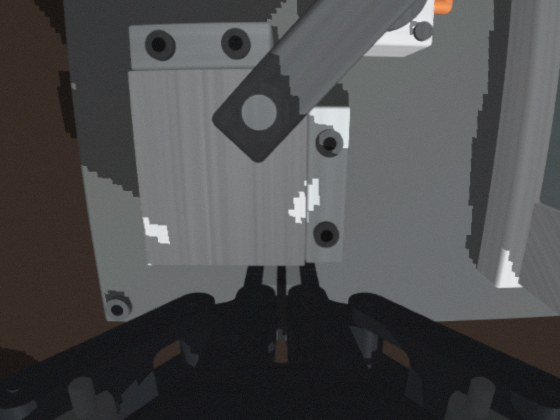

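move_arm(targets=[[0,0.8,0,0,0,0,255],[0,1.5,-3,0,0,6,255],[-1,1.5,-6.5,0,0,16,255],[-3,1.5,-6.5,0,0,26,255],[-5,1,-6.5,0,0,36,255],[-7,0,-6.5,0,0,46,255],[-8,-1,-6.5,0,0,56,255],[-8,-2.3,-6.5,0,0,66,255],[-8,-2.3,-6.5,0,0,76,255],[-8,-2.3,-6.5,0,0,86,255],[-8,-2.3,-3,0,0,90,255],[-8,-2.3,-0.8,0,0,90,255],[-8,-2.3,0,0,0,90,255],[-8,-2.3,0,0,0,90,255]])

```text
clock: 18.32
position: [548.9, 40.5, 18.2]
ee_rot: [0.04, 0.999, 0.0, 0.0]
contact_force: [0.1, 0.1, -0.6]
gripper_width: -0.0
```

Run:
```python
from h import *
p,d,T=snap("wrist","w9");s=arm.read_state();print(T[:3,3],s["contact_force"])
go(jig(-22,41,18),YAW-np.pi)
cv2.imwrite("pics/c9.png",cv2.resize(p[20:230,130:430],None,fx=2.6,fy=2.6,interpolation=2))
```

```text
[548.91138749  40.45817978  18.17771704] [ 0.75502931 -0.04007867  1.04056374]
shift [ 0.323 -1.948  0.073] turn [0.03 0.11 0.03] rows 0.3160635462344309 0.010896672572028502
```

View pics/c9.png

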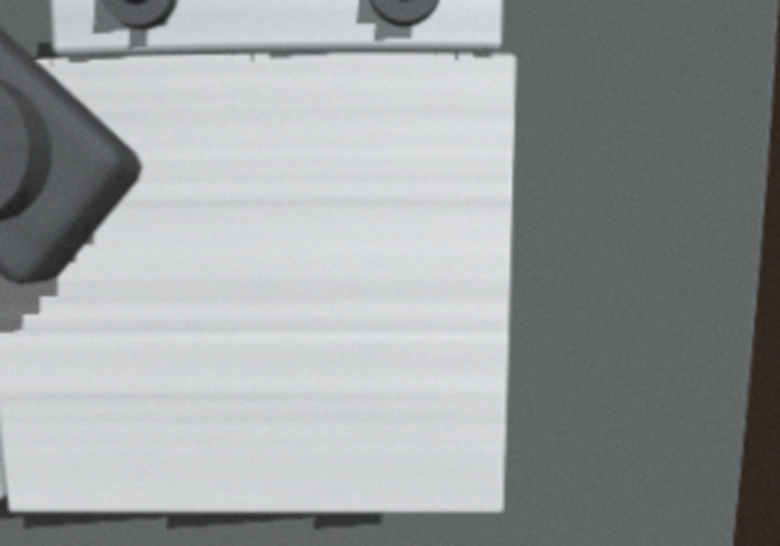

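move_arm(targets=[[0.3,-0.6,0,0,0,0,255],[0.3,-1.2,0,0,0,0,255],[0.3,-1.6,0,0,0,0,255],[0.3,-1.8,0,0,0,0,255],[0.3,-1.9,0,0,0,0,255],[0.3,-2.0,0,0,0,0,255],[0.3,-2.05,0,0,0,0,255]])

```text
clock: 19.25
position: [544.1, 21.8, 18.3]
ee_rot: [0.041, 0.999, 0.001, 0.001]
contact_force: [-2.5, 11.2, 2.1]
gripper_width: -0.1
```

move_arm(targets=[[0,0.6,0,0,0,0,255],[-2.2,0.6,0,0,0,0,255],[-4.2,0.6,0,0,0,0,255],[-4.2,0.3,0,0,0,0,255],[-4.2,0.1,0,0,0,0,255],[-4.2,0,0,0,0,0,255],[-4.2,-0.08,0,0,0,0,255],[-4.2,-0.08,0,0,0,0,255]])

```text
clock: 20.25
position: [585.8, 18.3, 18.1]
ee_rot: [0.04, 0.999, 0.002, 0.001]
contact_force: [1.6, 10.8, -1.1]
gripper_width: -0.2
```

Run:
```python
from h import *
p,d,T=snap("wrist","w10");s=arm.read_state();print(T[:3,3],s["contact_force"])
cv2.imwrite("pics/c10.png",cv2.resize(p[50:275,180:460],None,fx=2.6,fy=2.6,interpolation=2))
```

```text
[585.8281961   18.34592909  18.05506138] [ 0.23062297 10.88579587 -3.0482624 ]
```

View pics/c10.png

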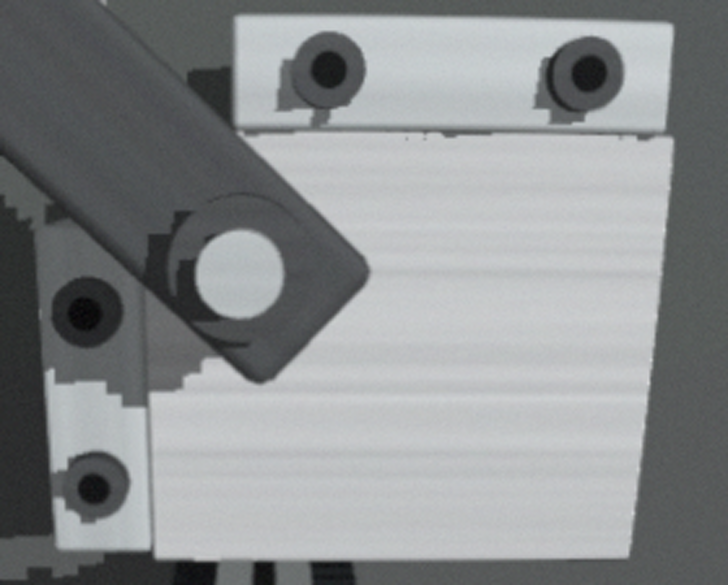

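Run:
```python
from h import *
print(atz("top",[(156.3,250.3)],144),tri([("top",(157,249)),("side",(293.3,331))]))
go([444,252,260],0.02-np.pi)
```

```text
[[440.95977525 251.59232446 144.        ]] [442.77922452 255.81494759 118.37461693]
shift [ 15.952  22.228 -24.163] turn [ 0.19  0.16 -5.76] rows 5.840328435171747 0.5392600239001801
```

move_arm(targets=[[0,0.8,0,0,0,0,255],[0,1.8,-3,0,0,0,255],[0.5,3,-8,0,0,0,220],[2.5,6,-13,0,0,-1,120],[5.5,9.5,-17,0,0,-2,120],[8.5,13,-20,0,0,-3,120],[11.5,16.5,-22.5,0,0,-4,120],[14,20,-24,0,0,-5,120],[15.9,22.2,-24.2,0,0,-5.7,120],[15.9,22.2,-24.2,0,0,-5.7,120]])

```text
clock: 21.55
position: [443.6, 250.3, 260.3]
ee_rot: [-0.011, 1.0, -0.0, -0.0]
contact_force: [0.3, -1.4, -0.4]
gripper_width: 45.2
```

Run:
```python
from h import *
s=arm.read_state();print(s["clock"],s["position"],s["gripper_width"],s["joint_vel"].round(3))
p,d,T=snap("wrist","w11")
for uv in proj("wrist",[[442,253,144],[442,253,104],[442,253,64]],T): print(uv)
```

```text
21.55 [443.56687445 250.28533909 260.26296156] 45.16703356892121 [-0.041  0.016 -0.001  0.004 -0.     0.015]
[283.87043461 206.29497242]
[283.55121777 194.54874686]
[283.30309365 185.43305849]
```

View pics/w11.png

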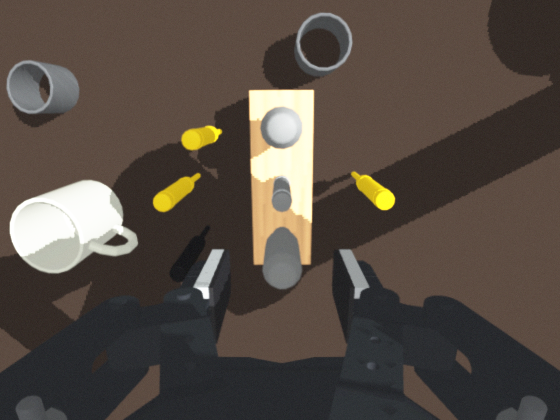

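Run:
```python
from h import *
a=np.load("pics/w11.npz");d,T=a["d"],a["T"];p=cv2.imread("pics/w11.png")
cv2.imwrite("pics/c11.png",cv2.resize(p[160:230,245:320],None,fx=8,fy=8,interpolation=2))
print(atz("wrist",[(282.5,201),(282,180)],[144,64],T))
for uv in [(282,198),(283,203),(282,127),(283,266)]: print(uv,atd("wrist",[uv],d[uv[1],uv[0]],T))
print(arm.search_frame("pin","wrist")[:2],arm.tip_of("pin_mid","wrist")[:2],arm.tip_of("pin","wrist")[:2])
```

```text
[[443.14677651 248.81248239 144.        ]
 [443.40955845 247.5463388   64.        ]]
(282, 198) [[443.57928685 246.49566238 143.81425589]]
(283, 203) [[442.73589603 250.19899957 144.74221907]]
(282, 127) [[444.64815333 193.87537078 124.27641276]]
(283, 266) [[441.7816925  296.6015808  158.13528988]]
[{'bbox': [272.0, 177.8, 297.0, 213.6], 'score': 0.85}, {'bbox': [169.7, 227.1, 210.8, 284.8], 'score': 0.8}] [{'uv': [201.0, 136.5], 'score': 0.88}, {'uv': [282.5, 190.6], 'score': 0.73}] [{'uv': [364.4, 183.8], 'score': 0.89}, {'uv': [197.2, 243.3], 'score': 0.86}]
```

View pics/c11.png

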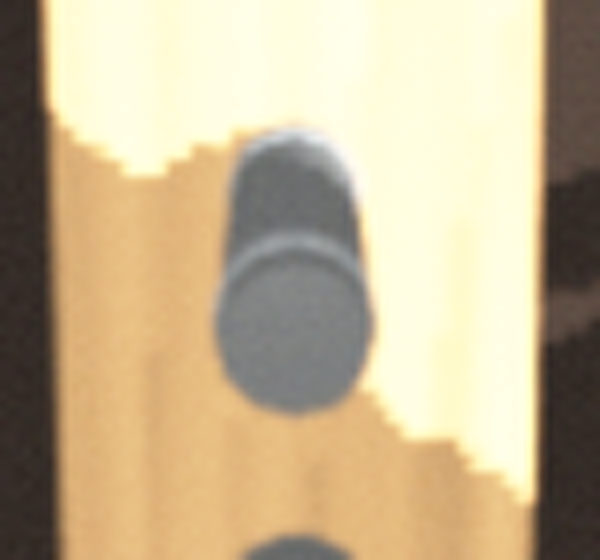

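Run:
```python
from h import *
go([443.3,248.4,103.3],0.0205-np.pi)
```

```text
shift [ 0.167 -0.018 15.639] turn [-0.06 -0.05 -0.19] rows 2.5024346609367103 0.01931849814309613
```

move_arm(targets=[[0.15,0,4,0,0,0,120],[0.15,0,8,0,0,0,120],[0.15,0,12,0,0,0,120],[0.15,0,14.5,0,0,0,120],[0.15,0,15.6,0,0,0,120],[0.15,0,15.6,0,0,0,120]])

```text
clock: 22.5
position: [443.8, 249.1, 103.8]
ee_rot: [-0.009, 1.0, -0.001, -0.0]
contact_force: [-0.8, -1.0, -0.9]
gripper_width: 45.0
```

Run:
```python
from h import *
p,d,T=snap("wrist","w12");s=arm.read_state();print(T[:3,3],s["contact_force"])
```

```text
[443.82744752 249.14808841 103.77677749] [ 0.14541456 -0.03680453  0.73824038]
```

View pics/w12.png

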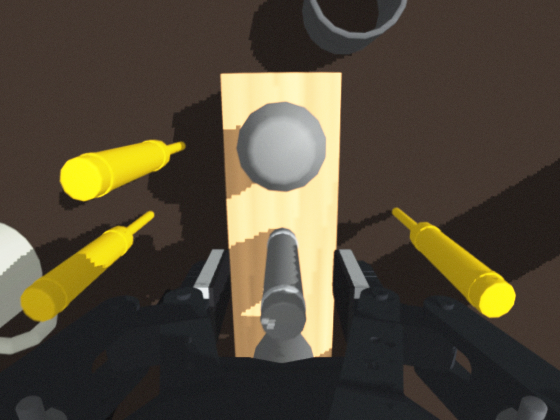

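move_arm(targets=[[0,0,0,0,0,0,200],[0,0,0,0,0,0,255],[0,0,0,0,0,0,255],[0,0,0,0,0,0,255],[0,0,0,0,0,0,255],[0,0,0,0,0,0,255]])

```text
clock: 23.3
position: [444.1, 250.3, 105.2]
ee_rot: [-0.009, 1.0, 0.001, 0.001]
contact_force: [-0.2, -0.2, 6.0]
gripper_width: 14.5
```

move_arm(targets=[[0,0,-0.3,0,0,0,255],[0,0,-1.2,0,0,0,255],[0,0,-2.5,0,0,0,255],[0,0,-4.5,0,0,0,255],[0,0,-7.5,0,0,0,255],[0,0,-11,0,0,0,255],[0,0,-14.5,0,0,0,255],[0,0,-16.5,0,0,0,255],[0,0,-16.5,0,0,0,255]])

```text
clock: 24.42
position: [444.1, 250.3, 271.4]
ee_rot: [-0.009, 1.0, 0.002, 0.002]
contact_force: [-0.2, -0.3, -1.5]
gripper_width: 14.7
```

Run:
```python
from h import *
p,d,T=snap("wrist","w13");s=arm.read_state();print(T[:3,3],s["contact_force"],s["gripper_width"])
go(jig(-31,-142,260),YAW-np.pi)
g=proj("wrist",[T[:3,3]+[0,0,-(z)] for z in (0,45,89)],T);print(g)
p,d,_=snap("side","s13"); print(proj("side",[T[:3,3],T[:3,3]-[0,0,89]]))
```

```text
[444.09577144 250.26474677 271.37621092] [-0.92579774  1.30295452 -0.87491152] 14.616745702371126
shift [ -6.99  -41.144   0.913] turn [0.08 0.03 5.68] rows 6.678900621323059 0.5307538842304815
[[282.32896801 267.65580825]
 [282.40790477 233.67609195]
 [282.45656354 212.1966084 ]]
[[294.53262532 285.18912731]
 [293.14688899 311.63754279]]
```

View pics/w13.png

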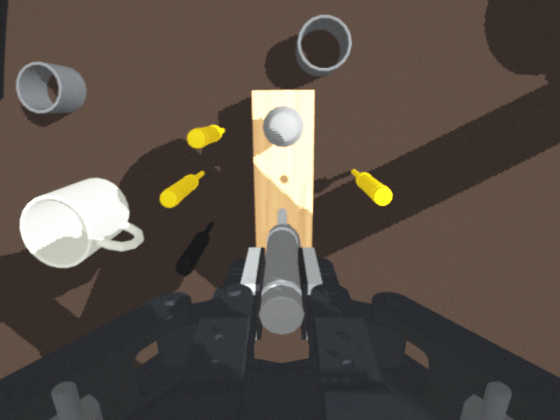

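View pics/s13.png

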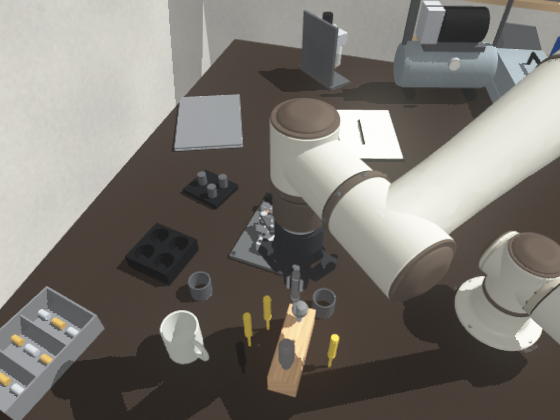

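move_arm(targets=[[-0.2,-1.2,0,0,0,0,255],[-0.7,-4.5,0,0,0,0.6,255],[-1.6,-9.5,0,0,0,1.3,255],[-2.5,-14.5,0.4,0,0,2,255],[-3.4,-19.5,1,0,0,2.8,255],[-4.3,-24.5,2,0,0,3.6,255],[-5.2,-29.5,3.5,0,0,4.4,255],[-6.1,-34.5,5,0,0,5,255],[-6.7,-38.5,6.5,0,0,5.5,255],[-7,-40.7,7.5,0,0,5.7,255],[-7,-41.1,8,0,0,5.7,255],[-7,-41.1,8,0,0,5.7,255]])

```text
clock: 26.02
position: [520.3, -160.1, 188.3]
ee_rot: [0.041, 0.999, 0.0, -0.001]
contact_force: [0.7, 0.1, -1.1]
gripper_width: 14.2
```

Run:
```python
from h import *
p,d,T=snap("wrist","w14");s=arm.read_state();print(s["clock"],T[:3,3],s["contact_force"],s["gripper_width"])
print(proj("wrist",[jig(-31,-142,64),T[:3,3]-[0,0,89]],T))
cv2.imwrite("pics/c14.png",cv2.resize(p[120:300,215:355],None,fx=3.3,fy=3.3,interpolation=2))
```

```text
26.075 [ 520.2770142  -160.05518243  188.27528281] [-0.05084705 -0.00928621 -1.09706835] 14.42194199239659
[[281.10693015 199.89190408]
 [281.82175875 212.51889379]]
```

View pics/c14.png

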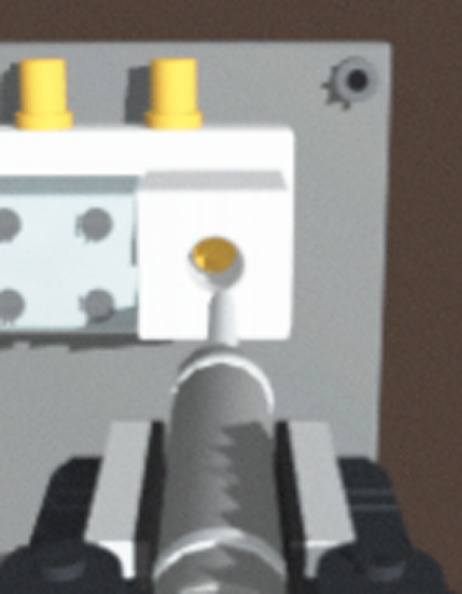

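View pics/w14.png

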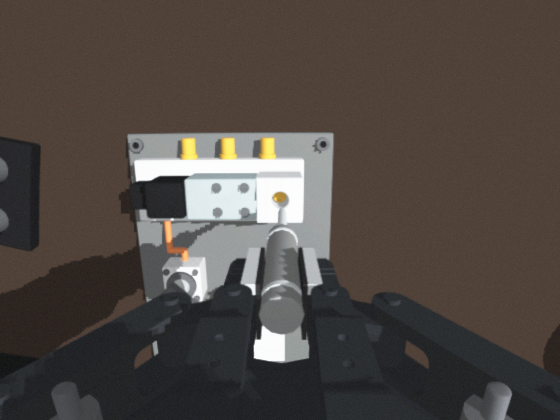

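Run:
```python
from h import *
a=np.load("pics/w14.npz");T=a["T"]
h=atz("wrist",[(280.5,199.4)],64,T)[0];print(h,jig(-31,-142,64))
t=atz("wrist",[(282.3,212)],188.3-91,T)[0];print("tip",t)
go([h[0]+520.3-t[0],h[1]-160.05-t[1],159],YAW-np.pi); go([*jig(-31,-142,64)[:2],159],YAW-np.pi)
```

```text
[ 521.15745372 -160.76535416   64.        ] [ 520.71221322 -160.32616852   64.        ]
tip [ 519.95345463 -159.83614284   97.3       ]
shift [-0.089 -0.127  2.994] turn [-0.   -0.04  0.01] rows 0.4796483141137429 0.0038896359960255665
shift [-0.005 -0.068  2.994] turn [-0.   -0.04  0.01] rows 0.4791392636287565 0.0038896359960255665
```

move_arm(targets=[[-0.06,-0.1,1.2,0,0,0,255],[-0.06,-0.1,2.4,0,0,0,255],[-0.06,-0.1,2.9,0,0,0,255],[-0.06,-0.1,2.9,0,0,0,255]])

```text
clock: 26.58
position: [521.3, -160.7, 159.5]
ee_rot: [0.04, 0.999, -0.0, -0.001]
contact_force: [-0.2, 0.2, -0.8]
gripper_width: 14.4
```

Run:
```python
from h import *
p,d,T=snap("wrist","w15");s=arm.read_state();print(s["clock"],T[:3,3],s["contact_force"],s["gripper_width"])
print(proj("wrist",[jig(-31,-142,64),T[:3,3]-[0,0,91]],T))
cv2.imwrite("pics/c15.png",cv2.resize(p[170:270,235:335],None,fx=6,fy=6,interpolation=2))
```

```text
26.625 [ 521.31959917 -160.73758372  159.50883781] [-0.94198923  0.25282066 -0.65760399] 14.598108873104213
[[282.79942267 210.49158293]
 [281.91830961 211.74354504]]
```

View pics/c15.png

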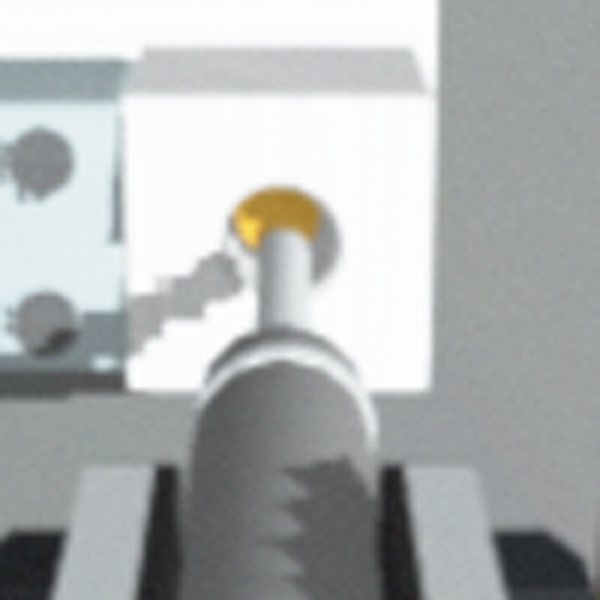

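move_arm(targets=[[0,-0.05,0.4,0,0,0,255],[0,-0.05,0.8,0,0,0,255],[0,-0.05,1.2,0,0,0,255],[0,-0.05,1.5,0,0,0,255],[0,-0.05,1.5,0,0,0,255]])

```text
clock: 27.25
position: [521.4, -161.4, 144.8]
ee_rot: [0.041, 0.999, 0.0, -0.0]
contact_force: [1.3, 0.3, -0.5]
gripper_width: 14.2
```

move_arm(targets=[[0,0,0.2,0,0,0,255],[0,0,0.4,0,0,0,255],[0,0,0.5,0,0,0,255],[0,0,0.5,0,0,0,255]])

```text
clock: 27.75
position: [521.7, -161.5, 140.5]
ee_rot: [0.041, 0.999, -0.0, 0.0]
contact_force: [-0.6, 0.2, 1.8]
gripper_width: 15.1
```

Touching the button (≈2.4 N change). Pressing further in steps.

move_arm(targets=[[0,0,0.15,0,0,0,255],[0,0,0.3,0,0,0,255],[0,0,0.4,0,0,0,255],[0,0,0.4,0,0,0,255]])

```text
clock: 28.25
position: [521.7, -161.5, 136.4]
ee_rot: [0.04, 0.999, -0.0, 0.0]
contact_force: [-1.2, 0.8, 4.5]
gripper_width: 14.5
```

move_arm(targets=[[0,0,0.1,0,0,0,255],[0,0,0.2,0,0,0,255],[0,0,0.2,0,0,0,255]])

```text
clock: 28.62
position: [522.1, -161.7, 136.0]
ee_rot: [0.04, 0.999, -0.0, 0.001]
contact_force: [-3.0, 0.3, 11.8]
gripper_width: 14.4
```

move_arm(targets=[[0,0,0.1,0,0,0,255],[0,0,0.2,0,0,0,255],[0,0,0.2,0,0,0,255]])

```text
clock: 29.0
position: [522.5, -161.9, 135.7]
ee_rot: [0.04, 0.999, -0.001, 0.001]
contact_force: [-4.5, 2.2, 19.7]
gripper_width: 14.5
```

Run:
```python
from h import *
p,d,T=snap("wrist","w16");p2,_,_=snap("side","s16");p3,_,_=snap("top","t16")
s=arm.read_state();print(s["clock"],T[:3,3],s["contact_force"],s["wrist_torque"],s["gripper_width"])
for c in("side","top","wrist"): print(c,arm.tip_of("far_stop",c)[:1],arm.tip_of("plate4_mid",c)[:1])
cv2.imwrite("pics/c16.png",np.hstack([cv2.resize(p2[190:280,220:330],(400,330),interpolation=2),cv2.resize(p3[165:245,240:345],(400,330),interpolation=2)]))
```

```text
29.15 [ 522.45843335 -161.90242547  135.67180153] [-4.63582112  2.26861411 20.13056733] [ 0.65241785  1.83828301 -0.05648813] 14.482823897359554
side [{'uv': [260.2, 247.5], 'score': 0.86}] [{'uv': [280.7, 241.0], 'score': 0.65}]
top [] []
wrist [] []
```

View pics/c16.png

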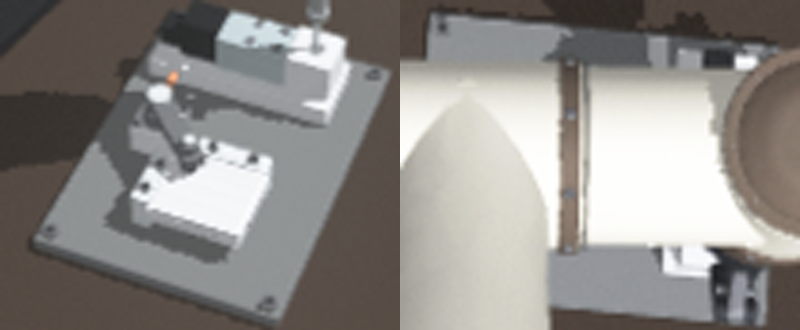

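View pics/w16.png

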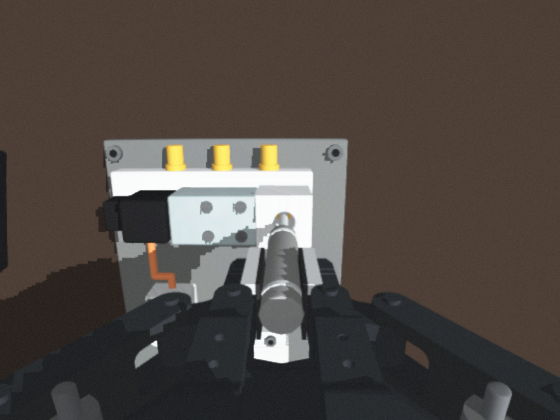

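Run:
```python
import cv2,numpy as np
a=cv2.imread("pics/side0.png")[200:262,245:305];b=cv2.imread("pics/s16.png")[200:262,245:305]
cv2.imwrite("pics/c17.png",np.hstack([cv2.resize(x,(398,410),interpolation=2) for x in(a,b)]))
```

```text
(no output)
```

View pics/c17.png

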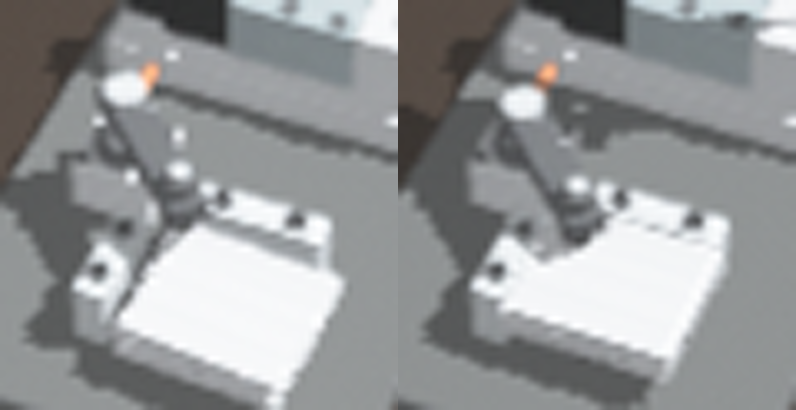

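move_arm(targets=[[0,0,0,0,0,0,255],[0,0,0,0,0,0,255],[0,0,0,0,0,0,255]])

```text
clock: 29.82
position: [522.4, -161.9, 135.7]
ee_rot: [0.04, 0.999, -0.001, 0.001]
contact_force: [-5.0, 2.5, 18.1]
gripper_width: 14.6
```

Run:
```python
from h import *
s=arm.read_state();print(s["clock"],s["position"],s["contact_force"],s["gripper_width"]); print(arm.job_done())
```

```text
29.825 [ 522.44751634 -161.92686732  135.6758397 ] [-5.03993933  2.52193984 18.06432952] 14.619778173979848
the job is handed in; nothing more can be done
None
```

I squared the four plates against both stops by tapping the near and left sides with shut fingers. I then took the plain grey pin from the middle hole of the block and pressed the override button to its hard stop. The job was handed in at 29.8 s with the pin still gripped and the button held down.

**Last checks:**
- **Button:** the tool stopped about 5 mm below first contact. It held steadily there with about 18 N, against the 6 N needed.
- **Clamp:** the side picture showed the arm about 2 pixels lower than at the start, which fits its 8 mm travel.
- **Stack:** the side picture after pressing, and the wrist picture after the last taps, showed it against both stops. The lower plates could be judged only by their outlines, and a hairline seam at the stops was too small to measure.
- **No direct view:** the top camera was blocked by the arm, and the clamp and button travels cannot be read directly.
- **Small disagreements:** the gripper read 14.6 mm on the 16 mm handle. About 5 N of sideways force was left at the end. The names network often scored the yellow and black look-alikes above the real pin, so I chose by shape and colour.

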